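# Present a specimen jar to the label scanner

### The job

Set the specimen jar with the orange stripe right down and snug into the V of the blue reclined cradle of the reading stand, lid end up, turned about its own axis so that its orange stripe faces straight out of the cradle's open side, towards the scanner. Then, using its yellow fin, swivel and tilt the scanner head until its window looks squarely at the jar's stripe. Leave the other jars and the things lying about where they are.

Things in the scene. Friction and masses are not known exactly. Their poses are not given: they have to be found in the camera images.
- jar_orange: Closed white jar, plain cylinder, diameter 48, height 100, about 0.2 kg, grey lid flush with the sides. An orange stripe 13 wide runs up one side and over the lid from rim to centre, so it shows from above. Origin: centre of the underside; z up along the jar, x out through the stripe. Starts upright on the tray among three like jars, at any turn.
- jar_orange_mark (a point): Point on the orange stripe, on the jar's surface 24 from the axis and 45 above the underside.
- jar_blue: Same jar as jar_orange (diameter 48, height 100; origin at the centre of its underside) but with a blue stripe; stays where it is.
- jar_green: Same jar as jar_orange (diameter 48, height 100; origin at the centre of its underside) but with a green stripe; stays where it is.
- jar_black: Same jar as jar_orange (diameter 48, height 100; origin at the centre of its underside) but with a black stripe; stays where it is.
- tray: Fixed wooden tray 172 x 172, floor 6 thick with a rim 12 high; the four jars stand on its floor in a 2 x 2 pattern about 76 apart. Origin at the centre of its underside.
- stand: Fixed aluminium base plate of the reading stand, 255 x 110 x 12, reaching from x = -97 to x = +158 in its own frame; it carries the blue cradle (robot's end) and the scanner head (far end). Origin on the underside, z up, x from the cradle towards the scanner.
- cradle: Fixed blue cradle: round foot plate and, on the robot's side, a 90 degree V of two plates 55 tall, 6 thick; open towards the scanner. Reclined 0.60 rad (34 deg) from vertical towards the robot. Origin: centre of the seated jar's underside, 36 above the table. z: the seated jar's axis, up and back to the robot; x: out of the open side, up and to the scanner, as the stripe must face.
- scan_swivel (a joint): Swivel of the scanner's fork about the upright axis through the head's pivot, rad; 0 when the head faces the cradle, positive anticlockwise from above; range -1.3 to 1.3; stiff, stays where left.
- scan_tilt (a joint): Tilt of the scanner head in its fork about the fork's level axis (the stand's y axis at swivel 0), rad; 0 when the window looks squarely (34 degrees downward) at the seated jar, positive as the window tips up and the fin moves away from the cradle; range -0.4 to 1.0; stiff, stays where left.
- fin (a point): Point in the scanner head's yellow fin at which to pinch it, 53 from the pivot. The fin is a plate 12 thick (along the tilt axis), 26 wide, reaching from 22 to 72 from the pivot. At joint values 0 it points along the cradle's z axis. The white head, 44 x 62 x 44, sits between two fork arms 82 apart over their outsides that rise 10 above the pivot.
- window (a point): Centre of the scanner's black window with a red line, on the head's front face, 24 from the pivot, where swivel and tilt axes meet. The pivot is fixed in the stand, at z 45 and x 135 in the cradle's frame.
- bottle: Amber bottle, diameter 54, height 170, standing between tray and stand; origin at the centre of its underside; stays where it is.
- bone: Brown bone cast, 60 long and 28 thick, lying; origin at the centre of its underside; stays.
- brush: Brush 150 long, lying along its x axis; stays.
- caliper: Steel caliper 150 long along its x axis, up to 50 across, lying; stays.

How it is judged (in metres and radians):
On the way, in this order (a step that is already met when the one before it is completed fails the run):
1. the orange-striped jar sits in the cradle with its stripe facing out, let go (distance between jar_orange and cradle below 0.01 m and angle between the z axis of jar_orange and the z axis of cradle, either way round below 0.15 rad and z of jar_orange_mark in the frame of cradle above 0.03 m and x of jar_orange_mark in the frame of cradle above 0.015 m and angle between the x axis of jar_orange and the x axis of cradle, either way round below 0.25 rad and linear speed of jar_orange below 0.02 m/s and contact force between the fingers and jar_orange below 0.05 N), for 0.2 s.
2. the scanner head is swivelled and tilted to look at the stripe (value of joint scan_swivel between -0.15 and 0.15 rad and velocity of joint scan_swivel between -0.05 and 0.05 rad/s and value of joint scan_tilt between -0.15 and 0.15 rad and velocity of joint scan_tilt between -0.05 and 0.05 rad/s), for 0.2 s.
At the end, for the whole second after the job is handed in: The orange-striped jar rests released in the cradle, its underside centre within 10 mm of the cradle's origin, its axis within 0.15 rad of the cradle's, its stripe within 0.25 rad of straight out of the open side, still; scanner swivel and tilt both within 0.15 rad of 0 and at rest (all of step 1 and all of step 2); the robot touches nothing.
It fails at once if another jar was shifted by more than 25 mm (distance of any of jar_blue, jar_green, jar_black from where it was at the start of the episode above 0.025 m).
It fails at once if the bottle, bone cast, brush or caliper was shifted by more than 25 mm (distance of any of bottle, bone, brush, caliper from where it was at the start of the episode above 0.025 m).
It also fails if it takes over 45 s, if anything falls off the work surface, if the arm or the gripper's body presses on something with over 40 N, if the wrist force passes 120 N, or if a joint passes its speed limit or range.

### The arm

A 6-joint arm with a two-finger parallel gripper is mounted at the origin on the work surface. World frame = base frame: x ahead of the robot, y to its left, z up, the work surface at z = 0. Lengths are in mm, angles in rad, forces in N, time in s.
With the tool pointing down it reaches from about 275 to 750 mm from the base axis. Payload 10.2 kg.
Tool frame: the origin (TCP) lies between the finger pads; the fingertips stand 8 mm ahead of it and the grasp point (between the pads) lies 11 mm behind it; z points along the fingers, y is the line along which they close (so a half turn about z gives the same grasp; the last joint's range is limited). The gripper opens to 85 mm and grips with 20 to 120 N. Pads are 22 mm wide; open, the fingers measure 114 mm over their backs; the gripper's body (76 mm by 85 mm) begins 54 mm behind the grasp point. The pads swing forward as they close: fully open they stand 13 mm farther back than shut.
Start: joints at [0.954, 0.313, 1.498, -0, 1.331, -0.223], TCP at [201.456, 484.816, 239.294] pointing down, gripper open.
Joint ranges: [-2.94, 2.94], [-0.97, 2.17], [0.19, 2.56], [-1.23, 4.37], [0.02, 3.11], [-2.88, 2.88]. Speed limits (rad/s): [2.39, 2.39, 3.01, 3.14, 3.14, 3.14].

### API

Orientations are given as a unit quaternion [w, x, y, z].
In Python, from rig import * gives the robot as it stands.
- The arm moves only by the shell command python3 -m handwheel 'ROWS' [FORCE]. ROWS is JSON, a list that holds one entry, the list of rows, each a list of 7 numbers: the shift along the world's x, y, z in mm, then the turn, a rotation vector about the world's x, y, z in degrees, then the opening, from -1 (shut) to 1 (fully open). A call has 1 to 8 rows; each row shifts and turns the commanded pose from where the row before left it; what a row does not reach is not made up. A row lasts 1/8 s, in which the tool goes at most 62.5 mm and 10.7 degrees, less where a joint would pass 70% of its speed; a pose out of reach is approached as far as the arm can. A call is refused whole if a number of a shift passes 62.5 or a number of a turn 10.7, either way. A call with a gripper value outside its range is refused whole. The fingers move at their own pace and stop on an object; FORCE is the grip in N (left out, the last holds). Time passes only in rows, so rows that do not move let the fingers close. It gives the time, the measured TCP pose, the force, the opening and the grip force at its end, in the units of the state.
- sense(): the state, without advancing time (a new reading comes with each control period).
- capture(name): name is "scene" or "top" or "wrist"; returns a dict with "image" (400x640x3 uint8, red, green, blue), "fx", "fy", "cx", "cy" (pixels), "rvec" (rotation vector, rad) and "tvec" (3), from world to camera coordinates, as OpenCV has them; the wrist camera has in their place "hand_eye" (4x4, takes a point from camera to tool coordinates, whose origin is the TCP and whose axes are the flange's). Camera axes: x right, y down, z forward; pixel columns grow to the right and rows downward; lengths in mm; the calibration is good to about 2 mm. The wrist camera is an equidistant fisheye: a pixel r from the principal point sees the ray r / f radians off the axis. A picture is of the moment at which its call begins: read the wrist's pose just before it. There is no depth.
- finish_job(): hands the job in; it is judged then, once.
The state is a dict: "time_s": time; "joints": joint angles; "dq": joint speeds; "tau": joint torques, N m; "eef_pos": TCP position; "ee_rot": TCP orientation; "force": force on the tool from outside, world axes, zero at the start; "wrist_torque": the same for the moment, N m; "grip_width": opening from 0.0 (shut) to 1.0 (fully open); "grip_force": force on a finger pad.
Only numpy, scipy, OpenCV 4.12 (cv2) and the standard library are available. Lean on these libraries where they do the work, as an engineer would, in place of code of your own. Each camera call takes 0.05 s, during which the arm holds its last target. There are 200 camera calls.

## Working session

There is one attempt and no reset: what is moved stays moved. The work goes in short steps, Python scripts to look and compute and a shell command to move; the robot and the scene stay as the last step left them, time stands still between calls to the robot, and variables do not carry over. Pictures are saved under pics/ and viewed, at most 10 in all, crops included, and the job is handed in when it is done.

```bash
ls; mkdir -p pics; cat > h.py <<'E'
from rig import *
import numpy as np, cv2
from scipy.spatial.transform import Rotation as R
E
python3 - <<'E'
from h import *
for n in ("scene","top"):
    c=capture(n); cv2.imwrite(f"pics/{n}0.png",c["image"][:,:,::-1])
    np.savez(f"{n}0.npz",**c); print({k:v for k,v in c.items() if k!="image"})
print(sense())
E
```

```text
pics
{'fx': 373.9143215638442, 'fy': 373.9143215638442, 'cx': 315.1408946787263, 'cy': 197.83585825700146, 'rvec': array([ 2.28241482,  0.5826721 , -0.24890667]), 'tvec': array([-508.61669362, -141.42397335, 1047.89754627])}
{'fx': 422.4211653117518, 'fy': 422.4211653117518, 'cx': 310.22027554529546, 'cy': 199.7779104812875, 'rvec': array([ 2.14677596, -2.11357935,  0.21632967]), 'tvec': array([ -47.61823496,  602.40248966, 1080.50923226])}
{'time_s': 0.1, 'joints': array([ 9.53620614e-01,  3.13395649e-01,  1.49834118e+00, -1.08159837e-05,
        1.33098555e+00, -2.23425284e-01]), 'dq': array([ 2.22675472e-04, -1.39532516e-03, -2.30428712e-03,  2.28037165e-04,
       -6.82235205e-05, -1.99648916e-04]), 'tau': array([ 3.38238802e-03, -4.12895823e+01, -2.60138136e+01, -5.70118254e-05,
        3.13050354e-03,  5.27411817e-05]), 'eef_pos': array([201.31971055, 484.63851144, 238.79897598]), 'ee_rot': array([-2.25689254e-04,  1.95604574e-01,  9.80682686e-01, -5.17846014e-04]), 'force': array([-0.1760002 , -0.02162275,  0.57129634]), 'wrist_torque': array([ 0.02042511, -0.03849072, -0.04787546]), 'grip_force': 0.0, 'grip_width': 1.0006589931480707}
```

View pics/top0.png

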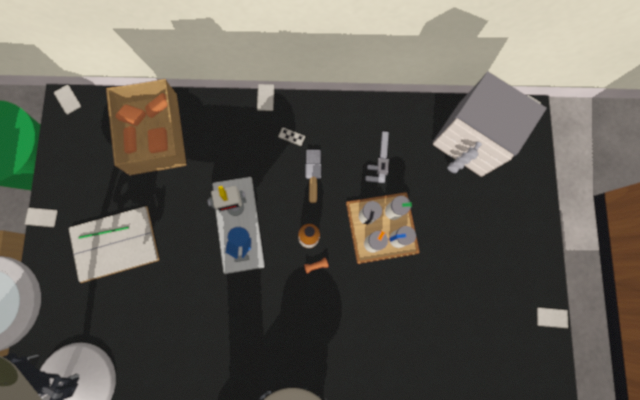

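View pics/scene0.png

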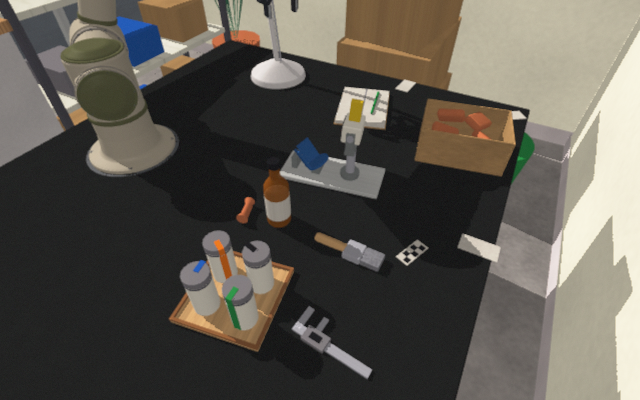

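```bash
cat >> h.py <<'E'
def ray(c,u,v):
    Rm=cv2.Rodrigues(c["rvec"])[0]; o=-Rm.T@c["tvec"]
    return o, Rm.T@np.array([(u-c["cx"])/c["fx"],(v-c["cy"])/c["fy"],1])
def at(c,u,v,z):
    o,d=ray(c,u,v); return o+d*(z-o[2])/d[2]
def proj(c,p):
    K=np.array([[c["fx"],0,c["cx"]],[0,c["fy"],c["cy"]],[0,0,1]])
    return cv2.projectPoints(np.array(p,float).reshape(-1,3),c["rvec"],c["tvec"],K,None)[0].reshape(-1,2)
E
python3 - <<'E'
from h import *
t=dict(np.load("top0.npz")); s=dict(np.load("scene0.npz"))
np.set_printoptions(precision=1,suppress=True)
print(proj(t,[[0,0,0],[201,485,239]]),proj(s,[[0,0,0],[201,485,239]]))
for n,u,v in [("tray",383,228),("bone",316,266),("standfar",234,183),("standnear",244,270)]: print(n,at(t,u,v,6))
a=cv2.resize(t["image"][185:275,340:425,::-1],None,fx=6,fy=6,interpolation=cv2.INTER_CUBIC)
b=cv2.resize(t["image"][170:280,205:270,::-1],None,fx=4.9,fy=4.9,interpolation=cv2.INTER_CUBIC)[:540]
a=a[:540]; print(a.shape,b.shape)
b=cv2.resize(t["image"][172:280,205:263,::-1],None,fx=5,fy=5,interpolation=cv2.INTER_CUBIC)
cv2.imwrite("pics/crop.png",np.hstack([a,b])[:, :800])
w=capture("wrist"); np.savez("wrist0.npz",**w); cv2.imwrite("pics/wrist0.png",w["image"][:,:,::-1]); print({k:v for k,v in w.items() if k!="image"})
E
```

```text
[[291.6 435.3]
 [ 56.8 369.6]] [[133.7 147.4]
 [281.7  16.1]]
tray [ 536.1 -243.     6. ]
bone [428.7 -57.3   6. ]
standfar [657.3 177.3   6. ]
standnear [415.1 138.6   6. ]
(540, 510, 3) (539, 318, 3)
{'fx': 309.70691628693146, 'fy': 309.70691628693146, 'cx': 328.40075533620103, 'cy': 197.00231482959413, 'hand_eye': array([[  -0. ,   -1. ,   -0.3,   74.6],
       [   1. ,   -0. ,   -0. ,   -1. ],
       [   0. ,   -0.3,    1. , -134.2],
       [   0. ,    0. ,    0. ,    1. ]])}
```

View pics/crop.png

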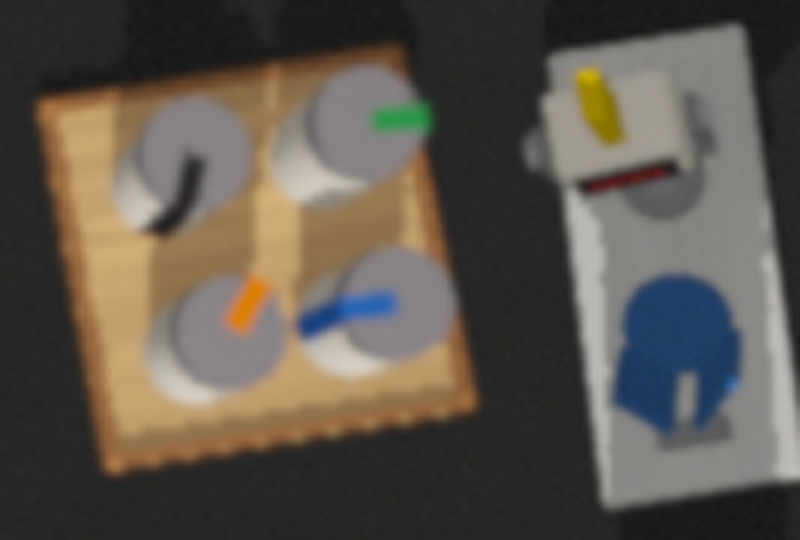

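View pics/wrist0.png

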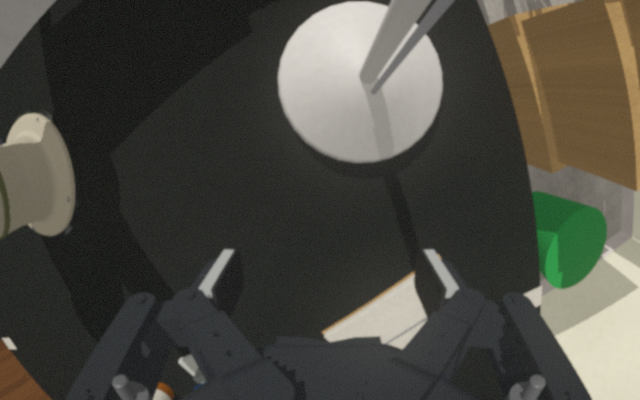

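```bash
python3 - <<'E'
from h import *
np.set_printoptions(precision=1,suppress=True)
t=dict(np.load("top0.npz")); s=dict(np.load("scene0.npz"))
A=lambda x,y:((x+.5)/6-.5+340,(y+.5)/6-.5+185)
B=lambda x,y:((x-510+.5)/5-.5+205,(y+.5)/5-.5+172)
for n,p in dict(black=(195,153),green=(367,122),orange=(230,332),blue=(400,304),stripe=(260,283)).items(): print(n,at(t,*A(*p),106)[:2])
for p in [(38,98),(405,45),(478,408),(105,475)]: print("tray",at(t,*A(*p),12)[:2])
for p in [(548,50),(745,22),(603,508)]: print("stand",at(t,*B(*p),12)[:2])
print("foot",at(t,*B(678,330),30)[:2]); print("bottle",at(t,309,229,170)[:2])
E
```

```text
black [ 569.6 -196.8]
green [ 584.3 -271.1]
orange [ 493.2 -210.6]
blue [ 506.1 -283.1]
stripe [ 514.1 -223.7]
tray [ 610. -139.]
tray [ 638.4 -311.8]
tray [ 469.1 -340.5]
tray [ 436.2 -169.2]
stand [658.9 237.5]
stand [677.1 127.6]
stand [405.6 193.5]
foot [500.8 154.6]
bottle [510.6 -34.7]
```

```bash
python3 -m handwheel '[[[32.6,-45.7,8.7,0,0,-1.8,1],[32.6,-45.7,8.7,0,0,-1.8,1],[32.6,-45.7,8.7,0,0,-1.8,1],[32.6,-45.7,8.7,0,0,-1.8,1],[32.6,-45.7,8.7,0,0,-1.8,1],[32.6,-45.7,8.7,0,0,-1.8,1],[32.6,-45.7,8.7,0,0,-1.6,1],[0,0,0,0,0,0,1]]]'
python3 - <<'E'
from h import *
s=sense(); w=capture("wrist"); np.savez("w1.npz",pos=s["eef_pos"],rot=s["ee_rot"],**w)
cv2.imwrite("pics/w1.png",w["image"][:,:,::-1]); print(s["joints"],s["time_s"])
E
```

```text
time_s: 1.15
eef_pos: [431.2, 162.4, 300.2]
ee_rot: [0.0, 0.303, 0.953, -0.0]
force: [0.2, 0.1, -0.3]
grip_width: 1.002
grip_force: 0.0
[ 1.05182798e-01  1.29114066e-01  1.56875735e+00 -3.93873036e-04
  1.44356791e+00 -8.50241135e-01] 1.15
```

View pics/w1.png

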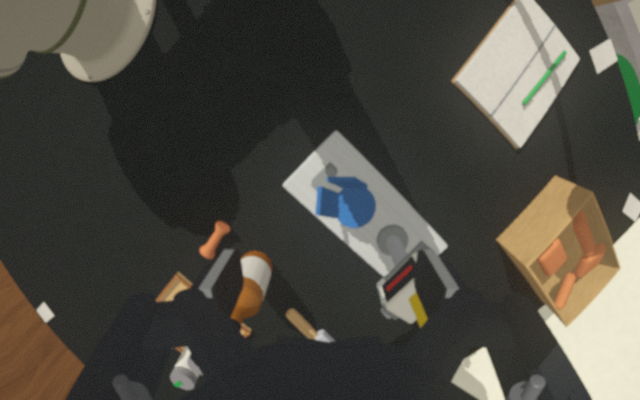

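```bash
cat >> h.py <<'E'
def Rq(q): return R.from_quat(np.roll(q,-1))
def wray(w,u,v):
    x,y=(u-w["cx"])/w["fx"],(v-w["cy"])/w["fy"]; r=np.hypot(x,y)
    d=np.array([np.sin(r)*x/r,np.sin(r)*y/r,np.cos(r)])
    H=w["hand_eye"]; T=Rq(w["rot"])
    return w["pos"]+T.apply(H[:3,3]), T.apply(H[:3,:3]@d)
def wat(w,u,v,z):
    o,d=wray(w,u,v); return o+d*(z-o[2])/d[2]
def wproj(w,P):
    H=w["hand_eye"]; p=Rq(w["rot"]).inv().apply(np.reshape(P,(-1,3))-w["pos"])
    p=(p-H[:3,3])@H[:3,:3]; th=np.arctan2(np.hypot(p[:,0],p[:,1]),p[:,2]); a=np.arctan2(p[:,1],p[:,0])
    return np.c_[w["cx"]+w["fx"]*th*np.cos(a),w["cy"]+w["fy"]*th*np.sin(a)]
E
python3 - <<'E'
from h import *
np.set_printoptions(precision=1,suppress=True)
w=dict(np.load("w1.npz")); t=dict(np.load("top0.npz"))
for p in [(337,131),(283,184),(447,247)]: print("stand",wat(w,*p,12)[:2])
print("foot",wat(w,355,206,36)[:2])
hd=np.radians(9.5); sx=np.array([np.cos(hd),np.sin(hd),0]); sz=np.array([0,0,1]); sy=np.cross(sz,sx)
O=np.array([510.4,155.3,36]); cx=np.cos(.6)*sx+np.sin(.6)*sz; cz=-np.sin(.6)*sx+np.cos(.6)*sz
def draw(im,f,sc,off):
    P=lambda p:tuple(((f(p)[0]-off)*sc*8).astype(int))
    ring=[O+26*(np.cos(a)*cx+np.sin(a)*sy) for a in np.linspace(0,6.283,40)]
    for a,b in zip(ring,ring[1:]): cv2.line(im,P(a),P(b),(0,255,255),1,cv2.LINE_AA,3)
    # V inner planes: touch jar at r=24, 45deg; apex at -24*sqrt2 along x
    for h in (0,55):
        ap=O-24*2**.5*cx+h*cz
        for s in (1,-1): cv2.line(im,P(ap),P(ap+45*(cx+s*sy)/2**.5),(0,255,0),1,cv2.LINE_AA,3)
    pv=O+45*cz+135*cx; cv2.circle(im,P(pv),24,(255,0,255),1,cv2.LINE_AA,3)
    B=[O*[1,1,0]+[0,0,12]+x*sx+y*sy for x,y in [(-97,-55),(158,-55),(158,55),(-97,55)]]
    for i in range(4): cv2.line(im,P(B[i]),P(B[(i+1)%4]),(255,0,0),1,cv2.LINE_AA,3)
def crop(img,x0,x1,y0,y1,sc,f):
    im=cv2.resize(np.ascontiguousarray(img[y0:y1,x0:x1,::-1]),None,fx=sc,fy=sc,interpolation=cv2.INTER_CUBIC)
    draw(im,f,sc,np.array([x0,y0])); return im
a=crop(w["image"],275,465,120,340,2.7,lambda p:wproj(w,p))
b=crop(t["image"],205,268,170,280,5,lambda p:proj(t,p))
H=min(len(a),len(b)); im=np.hstack([a[:H],b[:H]])[:, :800]; print(im.shape,a.shape); cv2.imwrite("pics/ov.png",im)
E
```

```text
stand [406.7 192.8]
stand [423.6  87.5]
stand [654.6 235.6]
foot [502.  155.5]
(550, 800, 3) (594, 513, 3)
```

View pics/ov.png

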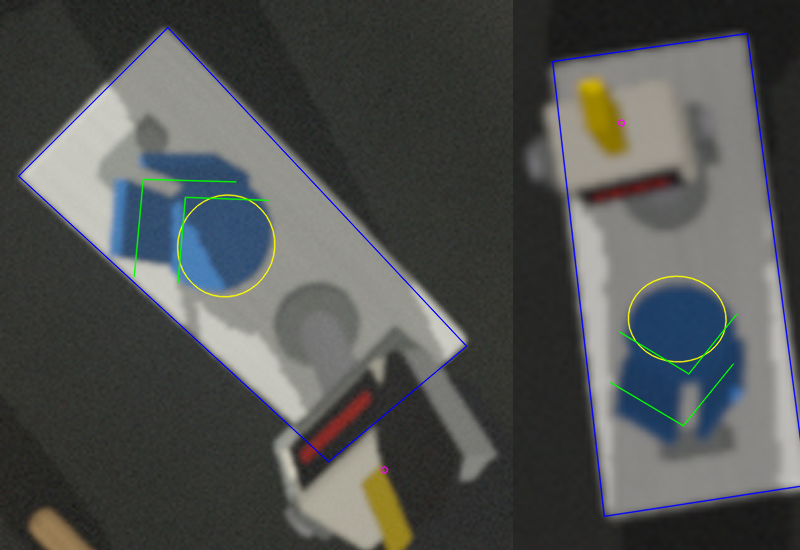

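```bash
python3 - <<'E'
from h import *
np.set_printoptions(precision=1,suppress=True)
w=dict(np.load("w1.npz")); t=dict(np.load("top0.npz"))
hd=np.radians(9.5); S=np.array([[np.cos(hd),np.sin(hd)],[-np.sin(hd),np.cos(hd)]]); O=np.array([510.4,155.3])
f=lambda p:S@(p[:2]-O)
for z in (12,18,24): print("post",z,f(wat(w,275+317/2.7,120+325/2.7,z)),f(at(t,205+(667-513)/5,170+190/5,z)))
# blue mask
for n,c,g in (("w",w,wat),("t",t,at)):
    h=cv2.cvtColor(c["image"],cv2.COLOR_RGB2HSV); m=cv2.inRange(h,(98,110,40),(125,255,255))
    k,l,st,ce=cv2.connectedComponentsWithStats(m)
    x0,x1,y0,y1=(275,465,120,340) if n=="w" else (205,268,170,280)
    i=max((i for i in range(1,k) if x0<ce[i][0]<x1 and y0<ce[i][1]<y1),key=lambda i:st[i][4])
    mm=(l==i).astype(np.uint8); ct=cv2.findContours(mm,cv2.RETR_EXTERNAL,cv2.CHAIN_APPROX_NONE)[0][0][:,0,:]
    for z in (30,36,80): 
        q=np.array([f(g(c,*p,z)) for p in ct]); print(n,z,"x",q[:,0].min(),q[:,0].max(),"y",q[:,1].min(),q[:,1].max())
E
```

```text
post 12 [80.3  0.2] [75.4  0.1]
post 18 [77.3  1.2] [74.2 -0.7]
post 24 [74.3  2.2] [73.1 -1.5]
w 30 x -60.93685500124772 21.905462197723534 y -44.104610465409515 30.838659327729438
w 36 x -61.967447221834874 19.64547769736881 y -42.38295589004038 31.448144658931678
w 80 x -69.52512350614096 3.0722580281013703 y -29.75748900399995 35.917703754414745
t 30 x -60.601987092347386 17.98407476122173 y -29.710521572198058 37.59044908078225
t 36 x -61.053144369489594 17.120851697715487 y -30.37071232538757 36.57736588405919
t 80 x -64.3616310685321 10.790549232002963 y -35.212111182110434 29.14808910809015
```

```bash
cat > fit.py <<'E'
from h import *
from scipy.optimize import differential_evolution
w=dict(np.load("w1.npz")); t=dict(np.load("top0.npz")); s=dict(np.load("scene0.npz"))
hd=np.radians(9.5); sx=np.array([np.cos(hd),np.sin(hd),0]); sz=np.array([0,0,1.]); sy=np.cross(sz,sx)
O=np.array([510.4,155.3,36]); cx=np.cos(.6)*sx+np.sin(.6)*sz; cz=-np.sin(.6)*sx+np.cos(.6)*sz
K=4; V=[]
for c,f,(x0,x1,y0,y1) in ((w,wproj,(300,395,165,240)),(t,proj,(215,262,215,265)),(s,proj,(285,335,130,180))):
    im=cv2.resize(np.ascontiguousarray(c["image"][y0:y1,x0:x1]),None,fx=K,fy=K,interpolation=cv2.INTER_LINEAR)
    m=cv2.inRange(cv2.cvtColor(im,cv2.COLOR_RGB2HSV),(98,110,40),(125,255,255))>0
    V.append((c,f,np.array([x0,y0]),m))
def render(p,v,dd):
    c,f,off,m=v; cxo,cyo,r,a,b,th=p; C=O+cxo*sx+cyo*sy
    im=np.zeros(m.shape,np.uint8)
    an=np.linspace(0,6.28,32)[:,None]; D=C+r*(np.cos(an)*cx+np.sin(an)*sy)
    bodies=[np.r_[D,D-th*cz]]
    for sg in (1,-1):
        u=(cx+sg*sy)/2**.5; n=(-cx+sg*sy)/2**.5; ap=C-24*2**.5*cx
        bodies.append(np.array([ap+l*u+h*cz+q*n for l in (a,b) for h in (-th,55) for q in (0,6)]))
    for B in bodies:
        q=(f(c,B)-off+.5)*K+dd*K; cv2.fillConvexPoly(im,cv2.convexHull(q.astype(np.float32)).astype(int),1)
    return im>0
def cost(x):
    L=0
    for i,v in enumerate(V):
        m=render(x[:6],v,x[6+2*i:8+2*i]); L+=1-(m&v[3]).sum()/(m|v[3]).sum()
    return L+0.01*np.sum(np.square(x[6:]))
if __name__=="__main__":
    np.set_printoptions(precision=2,suppress=True)
    r=differential_evolution(cost,[(-30,10),(-10,10),(22,40),(0,25),(25,60),(3,12)]+[(-1.5,1.5)]*6,maxiter=80,popsize=8,seed=1,workers=1)
    print(r.x,r.fun,[ (render(r.x[:6],v,r.x[6+2*i:8+2*i])&v[3]).sum()/(render(r.x[:6],v,r.x[6+2*i:8+2*i])|v[3]).sum() for i,v in enumerate(V)])
E
time python3 fit.py
```

```text
[-8.42  0.2  26.9   6.27 38.75  5.93 -0.27  0.18 -0.15 -0.01 -0.05 -0.86] 0.23712796884692067 [np.float64(0.9334285629259292), np.float64(0.9088212677139405), np.float64(0.9294240837696335)]
real	0m23.781s
user	0m24.166s
sys	0m0.240s
```

```bash
python3 -m handwheel '[[[8.9,-53.3,-8.7,0,0,0,1],[8.9,-53.3,-8.7,0,0,0,1],[8.9,-53.3,-8.7,0,0,0,1],[8.9,-53.3,-8.7,0,0,0,1],[8.9,-53.3,-8.7,0,0,0,1],[8.9,-53.3,-8.7,0,0,0,1],[8.6,-53.3,-8.7,0,0,0,1],[0,0,0,0,0,0,1]]]'
python3 - <<'E'
from h import *
np.set_printoptions(precision=2,suppress=True)
s=sense(); w=capture("wrist"); w.update(pos=s["eef_pos"],rot=s["ee_rot"]); np.savez("w2.npz",**w)
print(s["joints"],s["eef_pos"],s["time_s"])
im=w["image"].copy()
for p in ([493,-211,106],[514,-224,106]):
    q=wproj(w,p)[0]; print(q)
x,y=wproj(w,[493,-211,106])[0].astype(int)
print(x,y)
x0,y0=x-90,y-70
c=cv2.resize(np.ascontiguousarray(im[max(y0,0):y0+145,x0:x0+190,::-1]),None,fx=4,fy=4,interpolation=cv2.INTER_CUBIC); cv2.imwrite("pics/w2.png",c); print("off",x0,y0)
E
```

```text
time_s: 2.2
eef_pos: [491.6, -209.5, 237.8]
ee_rot: [-0.001, 0.301, 0.954, 0.0]
force: [0.3, 0.4, -0.7]
grip_width: 0.998
grip_force: 0.0
[-0.62  0.34  1.47 -0.    1.34 -1.58] [ 491.59 -209.48  237.78] 2.2
[328.98 191.12]
[330.53 216.95]
328 191
off 238 121
```

View pics/w2.png

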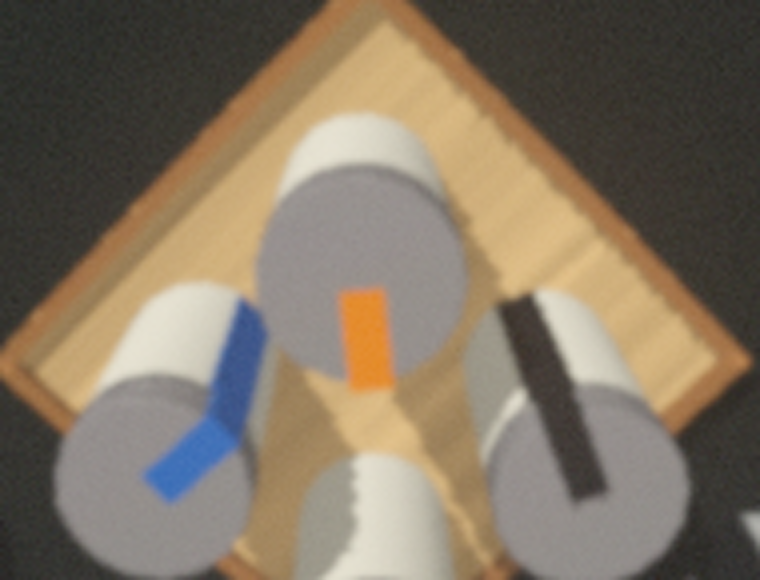

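```bash
python3 - <<'E'
from h import *
np.set_printoptions(precision=2,suppress=True)
w=dict(np.load("w2.npz")); g=lambda x,y:wat(w,(x+.5)/4-.5+238,(y+.5)/4-.5+121,106)[:2]
c=g(362,273); print("c",c, [np.linalg.norm(g(*p)-c) for p in [(258,270),(466,270),(362,165),(362,381)]])
a,b=g(363.5,290),g(371.5,390); d=b-a; print(a,b,np.degrees(np.arctan2(d[1],d[0])),np.degrees(np.arctan2(*(b-c)[::-1])),np.linalg.norm(b-c))
m=cv2.inRange(cv2.cvtColor(w["image"],cv2.COLOR_RGB2HSV),(5,150,120),(22,255,255)); m[:185]=0;m[225:]=0;m[:,:318]=0;m[:,340:]=0
q=np.argwhere(m)[:,::-1]; P=np.array([wat(w,*p,106)[:2] for p in q]); v=cv2.fitLine(P.astype(np.float32),cv2.DIST_L2,0,.01,.01).ravel(); print(len(P),P.mean(0),np.degrees(np.arctan2(v[1],v[0])))
print("x axis heading tool",Rq(w["rot"]).as_matrix()[:,:2])
E
```

```text
c [ 490.85 -210.43] [np.float64(23.23772696716411), np.float64(23.233310819956667), np.float64(24.464666656361853), np.float64(25.684502719390515)]
[ 494.28 -212.42] [ 514.93 -224.68] -30.697624259670775 -30.634221438950917 27.980216264688835
246 [ 504.54 -218.77] -28.92531
x axis heading tool [[-0.82  0.57]
 [ 0.57  0.82]
 [ 0.   -0.  ]]
```

```bash
python3 -m handwheel '[[[0,-0.5,-40,0,0,2.3,1],[0,-0.5,-40,0,0,2.3,1],[0,0,-40,0,0,0,1],[0,0,-42,0,0,0,1],[0,0,0,0,0,0,1],[0,0,0,0,0,0,-1],[0,0,0,0,0,0,-1],[0,0,0,0,0,0,-1]]]' 50; python3 -m handwheel '[[[0,0,0,0,0,0,-1],[0,0,0,0,0,0,-1],[0,0,0,0,0,0,-1]]]'
```

```text
time_s: 3.25
eef_pos: [492.5, -209.6, 79.3]
ee_rot: [0.002, 0.262, 0.965, -0.001]
force: [-1.3, 0.9, 7.0]
grip_width: 0.547
grip_force: 50.4
time_s: 3.62
eef_pos: [492.5, -209.5, 79.3]
ee_rot: [0.002, 0.262, 0.965, -0.0]
force: [-0.8, 0.6, 7.2]
grip_width: 0.548
grip_force: 50.4
```

```bash
python3 -m handwheel '[[[0,0,51.5,0,0,0,-1],[0,0,51.5,0,0,0,-1],[0,0,51.5,0,0,0,-1],[0,0,51.5,0,0,0,-1],[0,0,0,0,0,0,-1]]]'; python3 -m handwheel '[[[-8.3,43.9,0,0,0,5,-1],[-8.3,43.9,0,0,0,5,-1],[-8.3,43.9,0,0,0,5,-1],[-8.3,43.9,0,0,0,5,-1],[-8.3,43.9,0,0,0,5,-1],[-8.3,43.9,0,0,0,5,-1],[-8.3,43.9,0,0,0,5,-1],[-8.3,43.9,0,0,0,5,-1]]]';  python3 -m handwheel '[[[0,0,-20,0.94,-5.65,0,-1],[0,0,-20,0.94,-5.65,0,-1],[0,0,-20,0.94,-5.65,0,-1],[0,0,-20,0.94,-5.65,0,-1],[0,0,-20,0.94,-5.65,0,-1],[0,0,-20,0.94,-5.65,0,-1],[0,0,0,0,0,0,-1]]]'
cat > err.py <<'E'
from h import *
np.set_printoptions(precision=2,suppress=True)
hd=np.radians(9.5); sx=np.array([np.cos(hd),np.sin(hd),0]); sz=np.array([0,0,1.]); sy=np.cross(sz,sx)
O=np.array([501.9,153.9,36]); cx=np.cos(.6)*sx+np.sin(.6)*sz; cz=-np.sin(.6)*sx+np.cos(.6)*sz
if __name__=="__main__":
    s=sense(); C=np.c_[cx,sy,cz]
    T=Rq(s["ee_rot"]).as_matrix(); G=np.c_[-cx,sy,-cz]
    print("tcp in cradle",C.T@(s["eef_pos"]-O),"rot to go (deg, world)",np.degrees(R.from_matrix(G@T.T).as_rotvec()))
    print("force cradle",C.T@s["force"],s["joints"],s["time_s"],s["grip_width"])
E
python3 err.py
```

```text
time_s: 4.25
eef_pos: [492.5, -209.7, 287.9]
ee_rot: [0.004, 0.262, 0.965, -0.002]
force: [-0.4, 0.1, -1.7]
grip_width: 0.549
grip_force: 52.5
time_s: 5.25
eef_pos: [424.3, 143.4, 282.7]
ee_rot: [-0.0, -0.085, 0.996, 0.0]
force: [0.4, 0.3, -1.3]
grip_width: 0.551
grip_force: 52.4
time_s: 6.12
eef_pos: [423.0, 142.0, 161.1]
ee_rot: [0.291, -0.08, 0.953, 0.024]
force: [1.2, -0.6, -0.4]
grip_width: 0.552
grip_force: 52.5
tcp in cradle [  4.78   1.27 148.33] rot to go (deg, world) [ 0.1  -0.35 -0.09]
force cradle [ 0.7  -0.77 -0.95] [ 0.01 -0.01  2.24  0.27  0.34 -1.96] 6.125 0.5524688429794543
```

```bash
python3 -m handwheel '[[[11.2,1.4,-16.5,0,-0.3,0,-1],[11.2,1.4,-16.5,0,0,0,-1],[11.2,1.4,-16.5,0,0,0,-1],[0,0,0,0,0,0,-1]]]'; python3 err.py; python3 - <<'E'
from h import *
a=capture("scene")["image"][105:195,260:380,::-1]; b=capture("top")["image"][190:280,200:280,::-1]
r=lambda i:cv2.resize(np.ascontiguousarray(i),None,fx=4,fy=4,interpolation=cv2.INTER_CUBIC)
cv2.imwrite("pics/p1.png",np.hstack([r(a),r(b)]))
E
```

```text
time_s: 6.62
eef_pos: [459.4, 146.6, 113.7]
ee_rot: [0.296, -0.081, 0.952, 0.024]
force: [0.9, -0.1, -1.8]
grip_width: 0.548
grip_force: 52.5
tcp in cradle [ 8.29 -0.17 88.46] rot to go (deg, world) [ 0.05  0.17 -0.15]
force cradle [-0.33 -0.25 -2.01] [ 0.02  0.18  2.2   0.48  0.18 -2.16] 6.625 0.5476524158494966
```

View pics/p1.png

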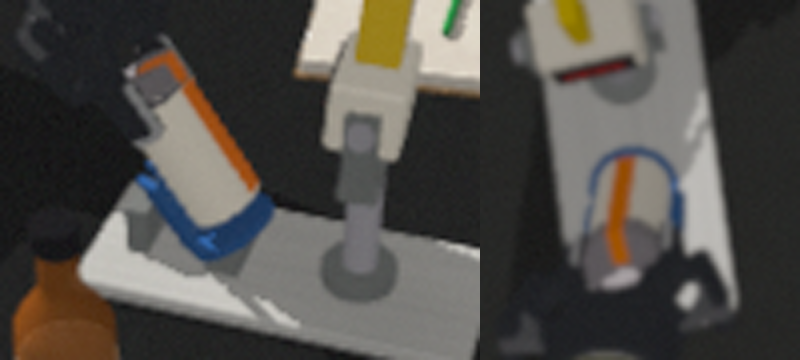

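```bash
python3 -m handwheel '[[[3.4,0.6,-5,0,0,0,-1],[3.4,0.6,-5,0,0,0,-1],[0,0,0,0,0,0,-1]]]'; python3 err.py;  python3 -m handwheel '[[[-3.4,-0.6,-2.4,0,0,0,-1],[-3.4,-0.6,-2.4,0,0,0,-1],[0,0,0,0,0,0,-1],[0,0,0,0,0,0,-1]]]'; python3 err.py
```

```text
time_s: 7.1
eef_pos: [465.7, 147.5, 103.9]
ee_rot: [0.297, -0.08, 0.951, 0.024]
force: [0.8, 0.5, -2.2]
grip_width: 0.546
grip_force: 52.5
tcp in cradle [ 8.   -0.33 76.75] rot to go (deg, world) [ 0.1   0.3  -0.12]
force cradle [-0.54  0.33 -2.26] [ 0.03  0.22  2.2   0.55  0.15 -2.24] 7.1 0.5463823283066775
time_s: 7.6
eef_pos: [459.4, 146.4, 99.7]
ee_rot: [0.298, -0.08, 0.951, 0.024]
force: [1.0, 3.8, 1.7]
grip_width: 0.549
grip_force: 52.3
tcp in cradle [ 0.33 -0.39 76.97] rot to go (deg, world) [ 0.1   0.39 -0.11]
force cradle [2.29 3.55 0.45] [ 0.02  0.22  2.22  0.65  0.13 -2.34] 7.6 0.5491237636460323
```

```bash
python3 -m handwheel '[[[0.8,1.2,-1.6,0,0,0,-1],[1.1,0.2,-1.6,0,0,0,-1],[0,0,0,0,0,0,-1]]]'; python3 err.py
```

```text
time_s: 7.98
eef_pos: [461.1, 146.8, 96.8]
ee_rot: [0.298, -0.08, 0.951, 0.023]
force: [-14.8, -10.0, 22.1]
grip_width: 0.549
grip_force: 55.7
tcp in cradle [ 0.17 -0.22 73.53] rot to go (deg, world) [ 0.18  0.49 -0.01]
force cradle [-0.93 -7.41 27.4 ] [ 0.03  0.23  2.22  0.68  0.12 -2.36] 7.975 0.5493459502380997
```

```bash
python3 -m handwheel '[[[-0.6,-0.6,0.8,0,0,0,-1],[0,0,0,0,0,0,0.4],[0,0,0,0,0,0,0.8],[0,0,0,0,0,0,1],[0,0,0,0,0,0,1],[0,0,0,0,0,0,1]]]'; python3 -m handwheel '[[[-11.1,-1.9,16.5,0,0,0,1],[-22.2,-3.8,33,0,0,0,1],[-27,-4.6,41,0,0,0,1],[-27,-4.6,41,0,0,0,1],[0,0,0,0,0,0,1]]]'; python3 err.py; python3 - <<'E'
from h import *
s=sense(); c={n:capture(n) for n in("scene","top","wrist")}
for n in c:
    if n=="wrist": c[n].update(pos=s["eef_pos"],rot=s["ee_rot"])
    np.savez(f"{n}3.npz",**c[n])
a=c["scene"]["image"][90:195,260:380,::-1]; b=c["top"]["image"][175:280,205:270,::-1];w=c["wrist"]["image"][::-1,::-1][:, :, ::-1]
w=cv2.resize(np.ascontiguousarray(w),(528,330))[:, 60:470]
r=lambda i,k:cv2.resize(np.ascontiguousarray(i),None,fx=k,fy=k,interpolation=cv2.INTER_CUBIC)
a=r(a,330/105);b=r(b,330/105); top=np.hstack([a,b]); print(top.shape,w.shape)
im=np.zeros((330,800,3),np.uint8); k=np.hstack([top,w])[:,:800]; im[:,:k.shape[1]]=k
cv2.imwrite("pics/p2.png",im)
E
```

```text
time_s: 8.72
eef_pos: [460.1, 147.0, 96.5]
ee_rot: [0.297, -0.08, 0.951, 0.024]
force: [-0.4, 0.1, -0.3]
grip_width: 0.999
grip_force: 0.0
time_s: 9.35
eef_pos: [372.9, 132.0, 231.4]
ee_rot: [0.301, -0.08, 0.95, 0.023]
force: [0.4, -0.3, -0.5]
grip_width: 1.003
grip_force: 0.0
tcp in cradle [  2.34  -0.26 235.18] rot to go (deg, world) [ 0.13  0.75 -0.1 ]
force cradle [-0.01 -0.32 -0.58] [-0.03 -0.28  2.25  0.2   0.58 -1.9 ] 9.35 1.0026768525920435
(330, 581, 3) (330, 410, 3)
```

View pics/p2.png

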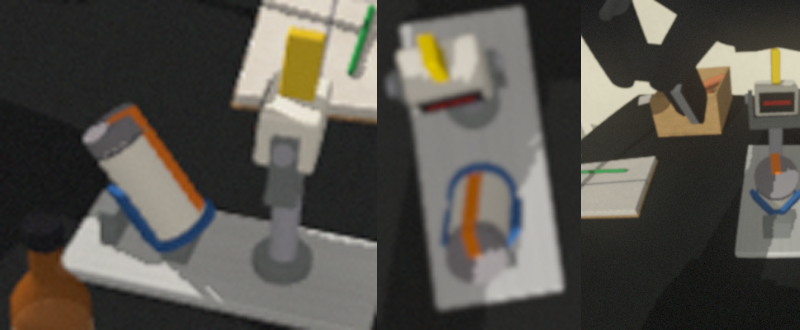

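```bash
cat > fin.py <<'E'
from err import *
from scipy.optimize import differential_evolution
import sys
K=4; P0=O+45*cz+135*cx
def load(names):
    V=[]
    for n in names:
        c=dict(np.load(n+".npz")); f=wproj if "pos" in c else proj
        q=f(c,P0+np.array([[0,0,0],[0,0,70.]])).mean(0).astype(int); h=60
        x0,y0=max(q[0]-h,0),max(q[1]-h,0)
        im=cv2.resize(np.ascontiguousarray(c["image"][y0:y0+2*h,x0:x0+2*h]),None,fx=K,fy=K)
        m=cv2.inRange(cv2.cvtColor(im,cv2.COLOR_RGB2HSV),(22,140,60),(34,255,255))
        k,l,st,_=cv2.connectedComponentsWithStats(m); m=l==1+np.argmax(st[1:,4])
        V.append((c,f,np.array([x0,y0]),m)); print(n,m.sum()/K/K)
    return V
def frame(sw,ti):
    A=R.from_rotvec(sw*sz)*R.from_rotvec(ti*sy); return A.apply(cz),A.apply(sy),A.apply(cx)
def render(x,v,dd):
    c,f,off,m=v; z,y,xx=frame(x[0],x[1]); P=P0+x[2:5]
    B=np.array([P+a*z+b*y+e*xx for a in (22,72) for b in (-6,6) for e in (-13,13)])
    im=np.zeros(m.shape,np.uint8); q=(f(c,B)-off+.5)*K+dd*K
    cv2.fillConvexPoly(im,cv2.convexHull(q.astype(np.float32)).astype(int),1); return im>0
def fit(names):
    V=load(names); n=len(V)
    iou=lambda x:[(lambda m,k:(m&k).sum()/(m|k).sum())(render(x,v,x[5+2*i:7+2*i]),v[3]) for i,v in enumerate(V)]
    r=differential_evolution(lambda x:n-sum(iou(x))+.01*np.sum(x[5:]**2)+.0005*np.sum(x[2:5]**2),[(-1.3,1.3),(-.4,1.0)]+[(-8,8)]*3+[(-2,2)]*(2*n),maxiter=60,popsize=6,seed=2)
    print("swivel,tilt,dP",r.x[:5],"shift",r.x[5:],iou(r.x)); z,y,x=frame(*r.x[:2]); print("fin pt",P0+r.x[2:5]+53*z,"dir",z,"axis",y)
if __name__=="__main__": fit(sys.argv[1:])
E
python3 fin.py top3 scene3 wrist3 w1; python3 - <<'E'
from err import *
# stripe angle: orange pixels on lid in top3 vs. lid plane
for n,f in(("top3",proj),("scene3",proj)):
    c=dict(np.load(n+".npz")); m=cv2.inRange(cv2.cvtColor(c["image"],cv2.COLOR_RGB2HSV),(5,150,100),(22,255,255))
    o=f(c,O+45*cz+24*cx)[0]; q=np.argwhere(m)[:,::-1]; q=q[np.hypot(*(q-o).T)<25]
    # intersect with jar cylinder front plane x=24*cos -> use plane cx=23.5
    r=[]
    for p in q:
        a,d=ray(c,*p); A=np.array([(a-O)@cx,(a-O)@sy,(a-O)@cz]); D=np.array([d@cx,d@sy,d@cz])
        k=np.roots([D[0]**2+D[1]**2,2*(A[0]*D[0]+A[1]*D[1]),A[0]**2+A[1]**2-24**2])
        if np.isreal(k).all():
            X=A+D*k.min()
            if 5<X[2]<95: r.append(np.arctan2(X[1],X[0]))
    print(n,len(r),"stripe angle off rad",np.mean(r))
E
```

```text
top3 87.6875
scene3 243.375
wrist3 399.6875
w1 304.1875
swivel,tilt,dP [ 0.01  0.64 -1.05  1.42  3.05] shift [ 0.34  0.03 -0.21  0.39 -0.1   0.74 -0.42  0.29] [np.float64(0.7048435923309788), np.float64(0.8093951361463313), np.float64(0.793375), np.float64(0.33912255004533726)]
fin pt [587.94 169.92 205.37] dir [0.04 0.01 1.  ] axis [-0.17  0.98  0.  ]
top3 62 stripe angle off rad 0.07800997165904541
scene3 107 stripe angle off rad 0.052535207925856864
```

```bash
cat > red.py <<'E'
from err import *
import sys
def go(names,z):
  for n in names:
    c=dict(np.load(n+".npz")); f,g=(wproj,wat) if "pos" in c else (proj,at)
    P0=O+45*cz+135*cx; h=cv2.cvtColor(c["image"],cv2.COLOR_RGB2HSV)
    m=cv2.inRange(h,(0,120,60),(8,255,255))|cv2.inRange(h,(172,120,60),(180,255,255))
    o=f(c,P0-24*sx)[0]; q=np.argwhere(m)[:,::-1]; q=q[np.hypot(*(q-o).T)<30]
    if len(q)<5: print(n,len(q)); continue
    X=np.array([g(c,*p,z) for p in q]); v=cv2.fitLine(X[:,:2].astype(np.float32),cv2.DIST_L2,0,.01,.01).ravel()
    a=np.arctan2(v[1],v[0])-hd-np.pi/2; a=(a+np.pi/2)%np.pi-np.pi/2
    print(n,len(q),"swivel",a,"centre rel pivot (sx,sy)",(X.mean(0)-P0)@np.c_[sx,sy])
go(sys.argv[2:],float(sys.argv[1]))
E
python3 red.py 150 top0 top3 w1 wrist3; python3 fin.py top3 scene3 wrist3; python3 fin.py top0 top3
```

```text
top0 24 swivel 0.058513492984829885 centre rel pivot (sx,sy) [-23.99   0.36]
top3 26 swivel -1.0711858286004161 centre rel pivot (sx,sy) [-26.12  -0.33]
w1 190 swivel 0.09574171964651201 centre rel pivot (sx,sy) [-25.49  -0.71]
wrist3 228 swivel 0.14635452692037676 centre rel pivot (sx,sy) [-13.22  -1.09]
top3 87.6875
scene3 243.375
wrist3 399.6875
swivel,tilt,dP [0.03 0.64 0.55 1.17 3.07] shift [-0.19  0.   -0.82  0.5   0.11  0.33] [np.float64(0.7158163265306122), np.float64(0.8110810247865028), np.float64(0.7956881423915768)]
fin pt [589.18 169.64 205.4 ] dir [0.04 0.01 1.  ] axis [-0.19  0.98  0.  ]
top0 82.5
top3 87.6875
swivel,tilt,dP [0.28 0.54 3.57 2.21 2.09] shift [-0.41 -0.59 -0.35 -0.33] [np.float64(0.7976913730255164), np.float64(0.8)]
fin pt [587.49 168.97 204.36] dir [-0.05 -0.03  1.  ] axis [-0.43  0.9   0.  ]
```

```bash
python3 -m handwheel '[[[0,0,38,-1.5,9.1,0,1],[20,3,0,-1.5,9.1,0,1],[40,7,0,-1.5,9.1,0,1],[52,8.7,0,-1.5,9.1,0,1],[52,8.8,0,0,0,0,1],[51.5,8.9,0,0,0,0,1],[0,0,0,0,0,0,1]]]'
cat > fp.py <<'E'
from err import *
s=sense(); P0=O+45*cz+135*cx; T=Rq(s["ee_rot"]).as_matrix(); d=s["eef_pos"]-P0
print("tcp rel pivot (sx,sy,sz)",d@np.c_[sx,sy,sz],"tool z in stand",T[:,2]@np.c_[sx,sy,sz],"tool y",T[:,1]@np.c_[sx,sy,sz])
print("tilt of tool",np.arctan2(-T[:,2]@sx,-T[:,2]@sz)+.6,"force",s["force"]@np.c_[sx,sy,sz],s["joints"],s["time_s"],s["grip_width"])
E
python3 fp.py; python3 - <<'E'
from h import *
s=sense(); w=capture("wrist"); w.update(pos=s["eef_pos"],rot=s["ee_rot"]); np.savez("w4.npz",**w)
cv2.imwrite("pics/w4.png",w["image"][:,:,::-1])
E
```

```text
time_s: 10.38
eef_pos: [590.9, 169.2, 257.0]
ee_rot: [-0.016, -0.085, 0.996, 0.0]
force: [-0.2, -0.7, -0.8]
grip_width: 1.001
grip_force: 0.0
tcp rel pivot (sx,sy,sz) [  4.29   0.43 107.59] tool z in stand [-0.03  0.   -1.  ] tool y [-0.  1.  0.]
tilt of tool 0.6314857692284017 force [-0.35 -0.64 -0.76] [ 0.09  0.52  1.14  0.    1.51 -1.65] 10.375 1.001081524734609
```

View pics/w4.png

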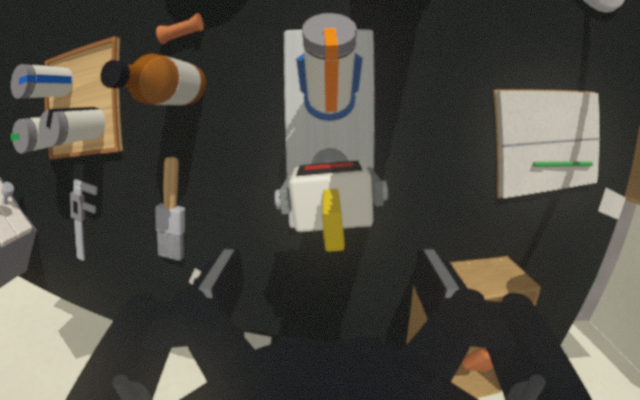

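```bash
python3 fin.py scene3 w4; python3 red.py 150 w4
```

```text
scene3 243.375
w4 1124.3125
swivel,tilt,dP [ 0.14  0.63  0.59  1.92 -1.7 ] shift [-0.49 -0.76 -0.56 -0.16] [np.float64(0.8473764424123666), np.float64(0.8904656095343905)]
fin pt [588.96 170.52 200.64] dir [0.03 0.01 1.  ] axis [-0.3   0.96 -0.  ]
w4 218 swivel 0.08705267374044512 centre rel pivot (sx,sy) [-25.62  -1.39]
```

```bash
python3 -m handwheel '[[[-1.4,-0.2,-22,0,0,0,1],[-1.4,-0.2,-21,0,0,0,1],[0,0,-21,0,0,0,1],[0,0,0,0,0,0,-1],[0,0,0,0,0,0,-1],[0,0,0,0,0,0,-1],[0,0,0,0,0,0,-1],[0,0,0,0,0,0,-1]]]' 40; python3 -m handwheel '[[[0,0,0,0,0,0,-1],[0,0,0,0,0,0,-1],[0,0,0,0,0,0,-1]]]'; python3 fp.py
```

```text
time_s: 11.42
eef_pos: [586.0, 170.6, 199.4]
ee_rot: [-0.011, -0.085, 0.996, 0.002]
force: [-0.3, 11.1, 2.6]
grip_width: 0.134
grip_force: 42.3
time_s: 11.8
eef_pos: [586.0, 170.6, 199.4]
ee_rot: [-0.011, -0.085, 0.996, 0.002]
force: [-0.1, 10.7, 3.5]
grip_width: 0.128
grip_force: 42.2
tcp rel pivot (sx,sy,sz) [-0.26  2.62 50.04] tool z in stand [-0.02  0.01 -1.  ] tool y [-0.    1.    0.01]
tilt of tool 0.6221970594858346 force [ 1.65 10.55  3.53] [ 0.09  0.54  1.26  0.    1.36 -1.65] 11.8 0.12784023378998224
```

```bash
python3 -m handwheel '[[[-5.9,-1.0,-0.4,1.17,-7.0,0,-1],[-5.8,-1.0,-1.1,1.17,-7.0,0,-1],[-5.6,-0.9,-1.8,1.17,-7.0,0,-1],[0,0,0,0,0,0,-1]]]'; python3 fp.py;  python3 -m handwheel '[[[-5.4,-0.9,-2.4,1.17,-7.0,0,-1],[-5.0,-0.8,-3.1,1.17,-7.0,0,-1],[0,0,0,0,0,0,-1],[0,0,0,0,0,0,-1]]]'; python3 fp.py
```

```text
time_s: 12.3
eef_pos: [567.7, 167.4, 196.2]
ee_rot: [0.174, -0.084, 0.981, 0.017]
force: [-1.9, 10.7, 3.0]
grip_width: 0.132
grip_force: 42.4
tcp rel pivot (sx,sy,sz) [-18.92   2.47  46.81] tool z in stand [ 0.34  0.01 -0.94] tool y [-0.01  1.    0.  ]
tilt of tool 0.24929764816869227 force [-0.14 10.9   3.  ] [ 0.07  0.33  1.64  0.05  0.83 -1.7 ] 12.3 0.1319091777952501
time_s: 12.8
eef_pos: [557.2, 165.4, 190.5]
ee_rot: [0.292, -0.082, 0.953, 0.026]
force: [-12.2, 7.3, 10.2]
grip_width: 0.132
grip_force: 44.4
tcp rel pivot (sx,sy,sz) [-29.55   2.24  41.13] tool z in stand [ 0.56  0.   -0.83] tool y [-0.01  1.    0.  ]
tilt of tool 0.0056416117262356735 force [-10.83   9.21  10.17] [ 0.06  0.24  1.86  0.14  0.46 -1.79] 12.8 0.1318285695359871
```

```bash
python3 -m handwheel '[[[-0.3,2.0,0,0,0,0,-1],[0,0,0,0,0,0,-1]]]'; python3 fp.py; python3 -m handwheel '[[[0,0,0,0,0,0,0.2],[0,0,0,0,0,0,0.6],[0,0,0,0,0,0,1],[0,0,0,0,0,0,1],[0,0,0,0,0,0,1]]]'; python3 -m handwheel '[[[-11.1,-1.9,16.5,0,0,0,1],[-22.2,-3.8,33,0,0,0,1],[-22.2,-3.8,33,0,0,0,1],[-10,-1.7,33,0,0,0,1],[0,0,0,0,0,0,1],[0,0,0,0,0,0,1]]]'; python3 - <<'E'
from h import *
s=sense()
for n in("scene","top","wrist"):
    c=capture(n)
    if n=="wrist": c.update(pos=s["eef_pos"],rot=s["ee_rot"])
    np.savez(f"{n}5.npz",**c)
E
python3 fin.py scene5 top5 wrist5; python3 red.py 136 top5 wrist5 scene5
```

```text
time_s: 13.05
eef_pos: [557.4, 165.9, 190.6]
ee_rot: [0.292, -0.082, 0.953, 0.025]
force: [-13.6, -4.7, 12.3]
grip_width: 0.131
grip_force: 44.8
tcp rel pivot (sx,sy,sz) [-29.34   2.71  41.26] tool z in stand [ 0.56  0.   -0.83] tool y [-0.01  1.   -0.  ]
tilt of tool 0.005611901173994016 force [-14.15  -2.43  12.27] [ 0.06  0.24  1.85  0.14  0.46 -1.78] 13.05 0.13143070743198598
time_s: 13.68
eef_pos: [558.0, 166.1, 189.6]
ee_rot: [0.292, -0.081, 0.953, 0.025]
force: [-0.6, 0.3, 0.4]
grip_width: 0.999
grip_force: 0.0
time_s: 14.42
eef_pos: [492.3, 154.8, 304.2]
ee_rot: [0.291, -0.081, 0.953, 0.025]
force: [0.2, -0.5, -0.3]
grip_width: 0.999
grip_force: 0.0
scene5 262.8125
top5 88.375
wrist5 537.75
swivel,tilt,dP [ 0.03  0.01  0.94  2.33 -0.21] shift [-0.51 -1.06 -0.31  0.02 -0.1   0.5 ] [np.float64(0.8323710929723273), np.float64(0.6654117647058824), np.float64(0.8564246933440579)]
fin pt [558.94 164.77 193.33] dir [-0.54 -0.11  0.83] axis [-0.19  0.98 -0.  ]
top5 1
wrist5 111 swivel 0.0063279575539216815 centre rel pivot (sx,sy) [-21.34   1.33]
scene5 0
```

```bash
python3 -c "
from rig import *
print(finish_job())"
```

```text
the job is handed in; nothing more can be done
None
```

The orange-striped jar is seated and released in the cradle with its stripe about 0.05–0.08 rad off straight out, and the camera fit puts the scanner's swivel and tilt within about 0.03 rad of 0; the job was handed in at about 14.6 s with no verdict returned.

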